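# Stopper a culture bottle in the lever press and hold it down

## Task

Stopper the amber bottle that stands in the bench press: while the lever is still locked up, set the blue stopper from the steel tray upright into the bottle's neck, its head sitting fully down on the rim, and let go of it. Then flip the red safety catch fully over, pull the lever by its black grip all the way down to its stop so that its pad presses on the stopper, and finish while still holding the lever down there, because its spring would lift it again. Leave the bottle in its nest, and do not disturb the white spare stopper, the sealed bottle or the tube rack.

Things in the scene. Friction and masses are not known exactly. Their poses are not given: they have to be found in the camera images.
- press: Cream steel stoppering press, fixed. Origin: on the bench under the axis of the bottle nest; x points back to the lever hinge, -x to the operator's end, z up. Base plate x -85 to 150, y -75 to 75 mm, top at 15 mm. Nest: black ring, 74 mm outside, 64 inside, top at 25 mm. Cheeks at the back (x 78 to 140, |y| 60 to 90 mm), up to 216 mm high. Lever up, lever and pad stay behind x = 85 mm.
- lever_hinge (a point): Middle of the lever's hinge axis, which runs along the press's y: at x = 105, y = 0, z = 147 mm in the press's frame; its axes are those of the press. The two lower stops, small dark blocks on the cheeks, lie at x 64 to 86, |y| 41 to 63 mm of the press, up to 137 mm high.
- lever: Lever: a U of two flat steel arms (10 mm wide, 18 deep) at y = -50 and 50 mm of the press, joined at the end by the black grip and, 105 mm from the hinge, by a bridge with the pad below. Origin on the hinge axis. 0.45 kg; a return spring swings it up. The grip takes about 2.5 N at the top of the arc, 5 N near the bottom, 13 N at the stop with the pad on a seated stopper.
- lever_grip (a point): Centre of the lever's black round grip, 20 mm in diameter, 88 mm long along the press's y, free between the arms, 190 mm from the hinge axis. Lever up: 65 mm behind the hinge, 326 mm above the bench; at the lower stop: 190 mm in front of the hinge (85 mm in front of the nest axis), 147 mm above the bench.
- lever_angle (a joint): Lever angle, rad: 0 = up, leaning 20 degrees back beyond vertical (110 degrees above the forward level line); grows as it is pulled over forward and down; 1.92 = level and forward, on its lower stop. With the catch closed it moves only about 0.03.
- pad: Round black rubber pad, 28 mm in diameter, on a sprung plunger under the lever, 105 mm from the hinge. Origin: centre of its pressing face, 35 mm below the lever's centre line. It comes down on the nest axis, meets a seated stopper at lever angle about 1.86 and yields 6 mm (2 N/mm) to the stop, pressing with about 14 N there.
- catch_tab (a point): Middle of the thumb tab, 20 x 20 x 8 mm, of the red safety catch: a rocker on a bolt (axis along the press's x) at x 102, y 75, z 197 mm of the press. Its nose reaches inward in front of the lever's arm on the +y side; the tab is 52 mm from the bolt, outward on the press's +y side. Closed, the tab rises 35 degrees (at y 118, z 227 mm).
- catch_angle (a joint): Catch angle, rad: 0 = closed, nose across the lever's arm; grows as the tab is pushed down and the nose rises; at 1.25, its stop, the tab points 37 degrees below level (y 117, z 166 mm of the press). Friction 0.1 N m (2 to 3 N at the tab) keeps it where it is left. The lever is free from about 1.05. Starts at 0 to 0.15.
- bottle: Amber glass bottle, 140 g, loose in the nest with 2 mm play: body 60 mm in diameter to 55 mm up, neck 35 mm outside and 29 mm inside, 85 mm high. Origin: centre of its underside, 15 mm above the bench.
- bottle_mouth (a point): Centre of the bottle's mouth at the height of the rim, 100 mm above the bench.
- stopper: Blue rubber stopper, about 30 g, 40 mm high, standing on its small end in the tray: tapered plug 20 mm in diameter at the foot, 26 mm at 22 mm up, then a round head 36 mm in diameter and 18 mm high. Origin: centre of the plug's foot, 3 mm above the bench at the start; z along its axis towards the head.
- stopper_shoulder (a point): Centre of the head's underside, 22 mm above the plug's foot; when the stopper is home it lies at the bottle's mouth.
- tray: Fixed low steel tray, 150 x 100 x 12 mm (x, y, z), floor 3 mm thick. Origin: centre of its underside. The blue stopper stands about 35 mm to its -x side, the white one about 45 mm to its +x side.
- spare: Bystander: small white spare stopper, 20 mm high and 20 mm in diameter at the top, in the same tray. Origin: centre of its underside.
- sealed_bottle: Bystander: an amber bottle like the other, with an aluminium crimp cap, 92 mm high. Origin: centre of its underside.
- tube_rack: Bystander: blue tube rack with ten capped tubes, 170 x 75 mm (x, y), 96 mm high. Origin: centre of its underside.
Things that resemble listed ones, but are neither listed nor needed, are in the scene too. What is shaped like the bottle but green, pink or turquoise is not meant.

How it is judged:
By the outcome, as a careful person would: the job done as asked, in the order asked, and still so for the second after the job is handed in, while the arm keeps its last pose, push and grip.
It also fails if it takes over 70 s, if anything falls off the work surface, if the arm or the gripper's body presses on something with over 40 N, if the wrist force passes 120 N, or if a joint passes its speed limit or range.

## Robot

A 6-joint arm with a two-finger parallel gripper is mounted at the origin on the work surface. World frame = base frame: x ahead of the robot, y to its left, z up, the work surface at z = 0. Lengths are in m, angles in rad, forces in N, time in s.
With the tool pointing down it reaches from about 0.35 to 0.85 m from the base axis. Payload 8.1 kg.
Tool frame: the origin (TCP) lies midway between the tips of the shut fingers; the grasp point (between the pads) lies 19 mm behind it; z points along the fingers, y is the direction in which the jaws open and shut (so a half turn about z gives the same grasp; the last joint's range is limited). The gripper opens to 93 mm and grips with 3 to 60 N. Pads are 15 mm wide; open, the fingers measure 128 mm over their backs; the gripper's body (75 mm by 188 mm) begins 65 mm behind the grasp point.
Start: joints at [-1.404, 0.13, 1.488, -0, 1.523, -0.085], TCP at [0.15, -0.581, 0.219] pointing down, gripper open.
Joint ranges: [-2.96, 2.96], [-0.89, 2.26], [0.02, 2.5], [-1.34, 4.48], [0, 2.73], [-2.66, 2.66]. Speed limits (rad/s): [2.39, 2.39, 2.79, 3.14, 3.14, 3.14].

## Interface

Orientations are given as a rotation vector (axis times angle).
In Python, from plant import robot gives the robot as it stands. The module is installed in compiled form; this text tells all that it offers.
- The arm moves only by the shell command python3 -m pendant 'ROWS' [FORCE]. ROWS is JSON, a list of rows, each an object with "translation": the shift along the tool's x, y, z in mm, a list of three; "twist": the turn, a rotation vector about the tool's x, y, z in rad, a list of three; "grip": the opening, from -1 (shut) to 1 (fully open). A call has exactly 10 rows; each row shifts and turns the pose as measured when the row begins, along the tool's axes as they then stand; what a row does not reach is not made up. A row lasts 1/10 s, in which the tool goes at most 50 mm and 8.59 degrees, less where a joint would pass 70% of its speed; a pose out of reach is approached as far as the arm can. A call is refused whole if a number of a shift passes 50 or a number of a turn 0.15, either way. A call with a gripper value outside its range is refused whole. The fingers move at their own pace and stop on an object; FORCE is the grip in N (left out, the last holds). Time passes only in rows, so rows that do not move let the fingers close, or fill a call up. It gives the time, the measured TCP pose, the force and the opening at its end, in the units of the state.
- robot.read_state(): the state, without advancing time (a new reading comes with each control period).
- robot.read_camera(name): name is "side" or "top"; returns (picture, depth): 480x640x3 uint8, red, green, blue; 480x640 float32, m along the optical axis (not along the pixel's ray), 0 where there is no reading.
- robot.camera_info(name): a dict with "vertical_fov" (degrees; the focal length in pixels is half the picture's height over the tangent of half this angle, whatever the lens; pixels are square), "cx", "cy" (the principal point, pixels), "cam_to_world" (4x4, takes a point from camera to world coordinates). Camera axes: x right, y up, looking along -z (the intrinsics and any distortion apply to the point x, -y, -z); pixel columns grow to the right and rows downward; lengths in m; the calibration is good to about 2 mm. A picture is of the moment at which its call begins. camera_info takes no time and is no camera call.
- robot.close_job(): hands the job in, once; it reports no verdict.
The state is a dict: "t": time; "q": joint angles; "dq": joint speeds; "joint_torque": joint torques, N m; "tool_pos": TCP position; "orientation": TCP orientation; "force": force on the tool from outside, world axes, zero at the start; "wrist_torque": the same for the moment, N m; "opening": finger opening in m.
Only numpy, scipy, OpenCV 4.12 (cv2) and the standard library are available. Lean on these libraries where they do the work, as an engineer would, in place of code of your own. Each camera call takes 0.05 s, during which the arm holds its last target. There are 200 camera calls.

## Working session

There is one attempt and no reset: what is moved stays moved. The work goes in short steps, Python scripts to look and compute and a shell command to move; the robot and the scene stay as the last step left them, time stands still between calls to the robot, and variables do not carry over. Pictures are saved under pics/ and viewed, about 8 in all and at most 12, crops included, and the job is handed in when it is done.

```bash
mkdir -p pics; cat > h.py <<'E'
import numpy as np,cv2
from scipy.spatial.transform import Rotation as R
from plant import robot
def K(n):
    i=robot.camera_info(n); f=240/np.tan(np.radians(i['vertical_fov']/2)); return f,i['cx'],i['cy'],np.array(i['cam_to_world']),i
def ray(n,u,v):
    f,cx,cy,T,_=K(n); d=T[:3,:3]@np.array([(u-cx)/f,-(v-cy)/f,-1]); return T[:3,3],d
def onz(n,u,v,z):
    o,d=ray(n,u,v); return o+d*(z-o[2])/d[2]
def dep(n,u,v,D):
    o,d=ray(n,u,v); return o+d*D
def proj(n,p):
    f,cx,cy,T,_=K(n); q=T[:3,:3].T@(np.array(p)-T[:3,3]); return cx+f*q[0]/-q[2], cy-f*q[1]/-q[2]
def snap(n,tag):
    im,d=robot.read_camera(n); cv2.imwrite(f'pics/{tag}.png',im[:,:,::-1]); np.save(f'pics/{tag}.npy',d); return im,d
E
python3 - <<'E'
from h import *
for n in('top','side'):
    snap(n,n+'0'); print(K(n))
print(robot.read_state())
E
```

```text
(np.float64(610.9124495515262), 315.54612410390877, 229.49102602035597, array([[-0.00993119,  0.98846031, -0.15115421,  0.30291822],
       [-0.9996914 , -0.01325665, -0.02100864, -0.01109866],
       [-0.02277   ,  0.15089892,  0.98828692,  1.63205844],
       [ 0.        ,  0.        ,  0.        ,  1.        ]]), {'vertical_fov': 42.89525824675665, 'cx': 315.54612410390877, 'cy': 229.49102602035597, 'cam_to_world': array([[-0.00993119,  0.98846031, -0.15115421,  0.30291822],
       [-0.9996914 , -0.01325665, -0.02100864, -0.01109866],
       [-0.02277   ,  0.15089892,  0.98828692,  1.63205844],
       [ 0.        ,  0.        ,  0.        ,  1.        ]])})
(np.float64(597.9034418737286), 329.1238199710807, 245.8793565686786, array([[ 0.89168209,  0.29779406, -0.34091311,  0.16750454],
       [-0.45217491,  0.55104656, -0.70134552, -0.78108865],
       [-0.02099753,  0.7795296 ,  0.62601335,  0.92638216],
       [ 0.        ,  0.        ,  0.        ,  1.        ]]), {'vertical_fov': 43.74130956537739, 'cx': 329.1238199710807, 'cy': 245.8793565686786, 'cam_to_world': array([[ 0.89
[... 189 characters left out ...]
,  0.        ,  0.        ,  1.        ]])})
{'t': 0.1, 'q': array([-1.40439541e+00,  1.31094686e-01,  1.48917594e+00, -5.00611282e-06,
        1.52300134e+00, -8.53960446e-02]), 'dq': array([ 0.0004747 , -0.00044423, -0.00326532, -0.00027335, -0.00169676,
        0.00045768]), 'joint_torque': array([ 1.82627820e-03, -5.61339927e+01, -4.93095875e+01,  7.71190692e-02,
        2.90496508e-02, -4.03159788e-05]), 'tool_pos': array([ 0.14942269, -0.58056082,  0.2176839 ]), 'orientation': array([-3.11506323e+00, -3.94267421e-01,  1.14596985e-04]), 'force': array([ 0.41773294, -0.74707366, -0.11673505]), 'wrist_torque': array([-0.02805008, -0.02598991, -0.04366737]), 'opening': 0.09288315588467912}
```

View pics/top0.png

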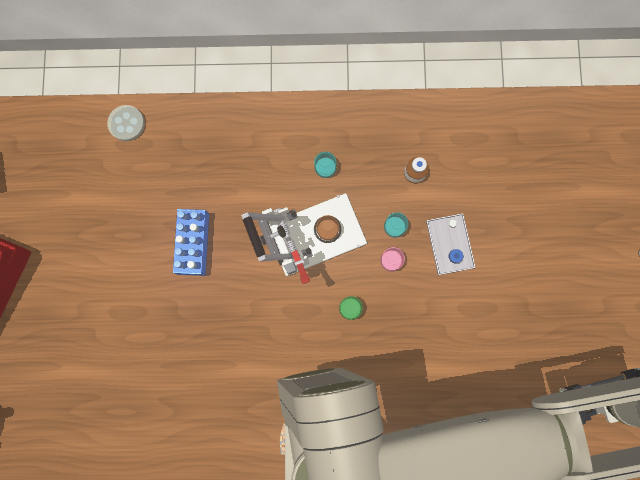

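View pics/side0.png

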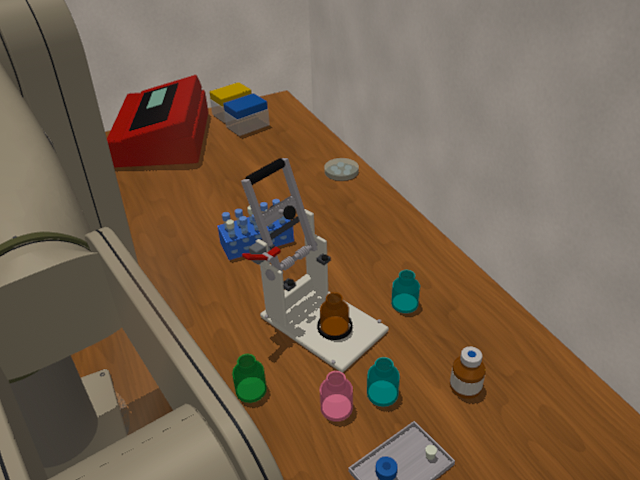

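The top view shows the press with the open amber bottle at (328,229), its lever up at the left and the red catch at (303,268). The tray has the blue stopper at (456,256) and the white spare at (453,224). The sealed bottle is at (417,167).

Things that could be mistaken:
- **Bottle:** teal (396,225) and (326,165), pink (392,259), green (351,308) and sealed (417,167). The one in the nest is the one I want.
- **Stopper:** the white spare, the blue dot on the sealed cap (420,164), and the blue tube caps in the rack (190,240). The large blue one in the tray is the one I want.

```bash
python3 - <<'E'
from h import *
from scipy.optimize import least_squares
def blobs(n,lo,hi,box,mina=15):
    im=cv2.imread(f'pics/{n}0.png'); hsv=cv2.cvtColor(im,cv2.COLOR_BGR2HSV); m=cv2.inRange(hsv,lo,hi)
    z=np.zeros_like(m); x0,y0,x1,y1=box; z[y0:y1,x0:x1]=m[y0:y1,x0:x1]
    c,l,s,cc=cv2.connectedComponentsWithStats(z); D=np.load(f'pics/{n}0.npy')
    for i in range(1,c):
        if s[i,4]>=mina:
            d=np.median(D[l==i]); print('  ',n,s[i],cc[i].round(1),dep(n,*cc[i],d).round(4))
    return z
for n,b in(('top',(430,235,480,275)),('side',(360,445,410,480))):
    print('blue');blobs(n,(100,120,40),(130,255,255),b)
for n,b in(('top',(440,215,465,235)),('side',(420,440,445,465))):
    print('white');blobs(n,(0,0,190),(180,60,255),b)
for n,b in(('top',(280,240,330,290)),('side',(235,235,285,270))):
    print('red');blobs(n,(0,140,60),(8,255,255),b); blobs(n,(172,140,60),(180,255,255),b)
for n,b in(('top',(235,205,275,265)),('side',(240,150,290,190))):
    print('grip');blobs(n,(0,0,0),(180,255,60),b,60)
for n,b in(('top',(305,205,350,250)),('side',(310,285,360,345))):
    print('ring');blobs(n,(0,0,0),(180,255,50),b,30)
    print('amber');blobs(n,(5,120,40),(18,255,220),b,30)
t=cv2.imread('pics/top0.png')[190:300,225:375]; s=cv2.imread('pics/side0.png')[150:375,225:405]
a=cv2.resize(t,None,fx=4,fy=4,interpolation=cv2.INTER_CUBIC)
cv2.imwrite('pics/ctop.png',a)
b=np.hstack([cv2.resize(s,(440,550),interpolation=cv2.INTER_CUBIC),cv2.resize(cv2.imread('pics/side0.png')[410:480,340:460],(360,210)) .repeat(1,0) if 0 else cv2.copyMakeBorder(cv2.resize(cv2.imread('pics/side0.png')[410:480,340:460],(360,210)),0,340,0,0,cv2.BORDER_CONSTANT)])
cv2.imwrite('pics/cside.png',b)
# top base plate corners
for n,uv in(('top',[(346,194),(367,243),(290,275)]),('side',[(341,369),(388,329)])):
    for p in uv: print('corner',n,p,onz(n,*p,.015).round(4))
E
```

```text
blue
   top [450 250  13  13 131] [456.  255.5] [ 0.4726 -0.3421  0.0425]
blue
   side [376 457  21  23 419] [385.9 468.3] [ 0.4705 -0.3446  0.0426]
white
   top [440 215  25  20 416] [451.8 225.8] [ 0.5573 -0.3427  0.0031]
white
   side [426 446   9   8  16] [428.8 450.8] [ 0.5575 -0.3412  0.024 ]
red
   top [292 251   8  11  56] [295.5 255.6] [0.4602 0.0671 0.2015]
   top [297 263  13  21 133] [302.6 273.6] [0.4159 0.0498 0.2214]
red
   side [267 247  14  10  81] [274.1 251.1] [0.4616 0.0662 0.2022]
   side [242 254  26   6 131] [254.6 256.5] [0.4157 0.046  0.2217]
grip
grip
   side [245 158  40  27 380] [265.8 170.8] [0.4885 0.1442 0.3318]
ring
amber
   top [317 220  22  19 316] [327.4 228.8] [ 0.5426 -0.0087  0.0745]
ring
   side [318 318  34  22 193] [334.4 332.2] [ 0.5402 -0.0281  0.0259]
amber
   side [ 320  285   40   51 1492] [338.1 308.3] [ 0.5579 -0.0115  0.0714]
corner top (346, 194) [ 0.646  -0.0599  0.015 ]
corner top (367, 243) [ 0.512  -0.1135  0.015 ]
corner top (290, 275) [0.4291 0.0922 0.015 ]
corner side (341, 369) [ 0.5118 -0.1107  0.015 ]
corner side (388, 329) [ 0.6468 -0.0631  0.015 ]
```

View pics/ctop.png

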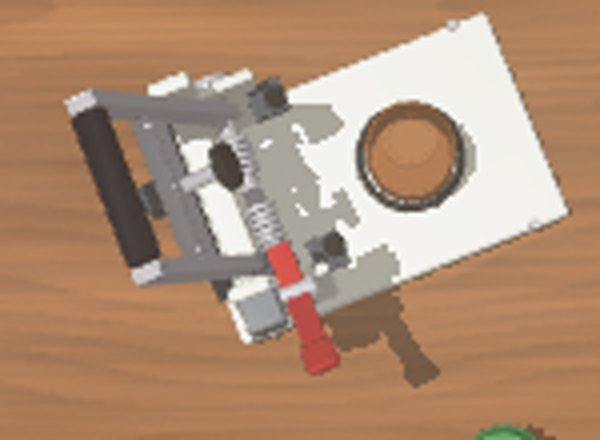

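View pics/cside.png

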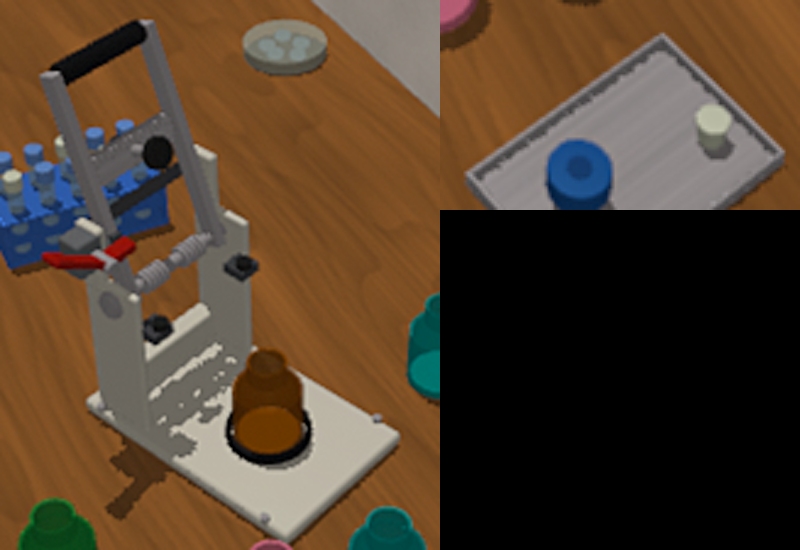

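The crops confirm the choice: the amber bottle's neck at top (328,226) is inside the black nest ring at (327.5,228.6), the wide blue stopper is at side (386,465), and the catch is closed on the robot's side. Next I'll compute the press frame and the first move.

```bash
cat >> h.py <<'E'
import json,os
def press():
    P=json.load(open('press.json')); a=P['yaw']; return np.array(P['o']),np.array([[np.cos(a),-np.sin(a),0],[np.sin(a),np.cos(a),0],[0,0,1]])
def pw(x,y,z):
    o,Rm=press(); return o+Rm@(np.array([x,y,z])/1000)
def go(target,jaw):
    """tool-frame mm shift and yaw twist to reach world target tool-down with jaw along 'jaw' (xy)"""
    s=robot.read_state(); Rt=R.from_rotvec(s['orientation']).as_matrix()
    best=None
    for sg in(1,-1):
        y=np.array([*jaw,0.])*sg; y/=np.linalg.norm(y); z=np.array([0,0,-1.]); G=np.column_stack([np.cross(y,z),y,z])
        w=R.from_matrix(Rt.T@G).as_rotvec()
        print('twist',w.round(3),'q6 now',s['q'][5].round(2))
    print('t',s['t'],'pos',s['tool_pos'].round(4),'F',s['force'].round(1),'open',round(s['opening'],4),'tool shift mm',(Rt.T@(np.array(target)-s['tool_pos'])*1000).round(1), 'world mm',((np.array(target)-s['tool_pos'])*1000).round(1))
    print('tool axes\n',Rt.round(3))
E
python3 - <<'E'
from h import *
# ring centre from top image: dark pixels ellipse
im=cv2.imread('pics/top0.png'); D=np.load('pics/top0.npy')
g=cv2.cvtColor(im,cv2.COLOR_BGR2HSV); m=((g[:,:,2]<90)).astype(np.uint8); z=np.zeros_like(m); z[212:246,312:344]=m[212:246,312:344]
pts=cv2.findNonZero(z); e=cv2.minEnclosingCircle(pts); print('ring circ',e, onz('top',*e[0],.025).round(4), len(pts))
c=onz('top',327.4,228.6,.025); print('ring crop',c)
ms=onz('side',334.6,328,.025); print('ring side (guess)',ms)
# corners
C1=np.array([.6464,-.0615]);C2=np.array([.512,-.112]); yv=(C2-C1)/np.linalg.norm(C2-C1); xv=np.array([yv[1],-yv[0]])
o=(C1+C2)/2+.085*xv; yaw=np.arctan2(xv[1],xv[0]); print('origin',o,yaw)
# cheek/rear corner check
o=np.array([(o[0]+c[0])/2,(o[1]+c[1])/2,0]); json.dump({'o':list(o),'yaw':yaw},open('press.json','w'))
for nm,p in(('grip',(170,0,336)),('tab',(102,118,231)),('mouth',(0,0,100)),('rearL',(150,75,15)),('ringL',(0,37,25)),('ringR',(0,-37,25))):
    w=pw(*p); print(nm,w.round(4),[tuple(np.round(proj(n,w),1)) for n in('top','side')])
for n in('top','side'):
    for p in((327.9,225),(334,296)) : pass
o_,Rm=press(); print('jaw',Rm[:2,1]); go([.472,-.342,.15],Rm[:2,1])
E
```

```text
ring circ ((327.33740234375, 228.92315673828125), 13.284198760986328) [ 0.5498 -0.0083  0.025 ] 50
ring crop [ 0.55068625 -0.00851092  0.025     ]
ring side (guess) [ 0.54633623 -0.01708013  0.025     ]
origin [ 0.54930261 -0.0071815 ] 1.930219153164421
grip [0.4902 0.1513 0.336 ] [(np.float64(252.9), np.float64(235.4)), (np.float64(265.1), np.float64(166.9))]
tab [0.4037 0.0461 0.231 ] [(np.float64(304.1), np.float64(278.6)), (np.float64(247.9), np.float64(254.6))]
mouth [ 0.55   -0.0078  0.1   ] [(np.float64(327.0), np.float64(224.4)), (np.float64(333.5), np.float64(298.2))]
rearL [0.427  0.1062 0.015 ] [(np.float64(284.7), np.float64(275.9)), (np.float64(258.8), np.float64(313.2))]
ringL [ 0.5154 -0.0209  0.025 ] [(np.float64(332.2), np.float64(241.7)), (np.float64(321.9), np.float64(334.5))]
ringR [0.5846 0.0052 0.025 ] [(np.float64(322.1), np.float64(216.1)), (np.float64(345.9), np.float64(314.9))]
jaw [-0.93609999 -0.351734  ]
twist [-1.000e-03  1.000e-03  1.463e+00] q6 now -0.09
twist [-1.000e-03 -2.000e-03 -1.678e+00] q6 now -0.09
t 0.1 pos [ 0.1494 -0.5806  0.2177] F [ 0.4 -0.7 -0.1] open 0.0929 tool shift mm [ 371.8 -150.6   68. ] world mm [322.6 238.6 -67.7]
tool axes
 [[ 0.968  0.249 -0.   ]
 [ 0.249 -0.968  0.002]
 [ 0.    -0.002 -1.   ]]
```

```bash
python3 -m pendant '[{"translation":[20,-8,0],"twist":[0,0,0],"grip":0.4},{"translation":[40,-16,0],"twist":[0,0,0],"grip":0.4},{"translation":[40,-16,0],"twist":[0,0,0],"grip":0.4},{"translation":[40,-16,0],"twist":[0,0,0],"grip":0.4},{"translation":[40,-16,0],"twist":[0,0,0],"grip":0.4},{"translation":[40,-16,0],"twist":[0,0,0],"grip":0.4},{"translation":[40,-16,0],"twist":[0,0,0],"grip":0.4},{"translation":[40,-16,0],"twist":[0,0,0],"grip":0.4},{"translation":[40,-16,0],"twist":[0,0,0],"grip":0.4},{"translation":[20,-8,0],"twist":[0,0,0],"grip":0.4}]' 20
python3 -m pendant '[{"translation":[0,0,0],"twist":[0,0,-0.14],"grip":0.4},{"translation":[0,0,0],"twist":[0,0,-0.14],"grip":0.4},{"translation":[0,0,0],"twist":[0,0,-0.14],"grip":0.4},{"translation":[0,0,0],"twist":[0,0,-0.14],"grip":0.4},{"translation":[0,0,0],"twist":[0,0,-0.14],"grip":0.4},{"translation":[0,0,0],"twist":[0,0,-0.14],"grip":0.4},{"translation":[0,0,0],"twist":[0,0,-0.14],"grip":0.4},{"translation":[0,0,0],"twist":[0,0,-0.14],"grip":0.4},{"translation":[0,0,0],"twist":[0,0,-0.14],"grip":0.4},{"translation":[0,0,0],"twist":[0,0,-0.14],"grip":0.4}]'
python3 - <<'E'
from h import *
go([.472,-.342,.1],press()[1][:2,1]); print(robot.read_state()['q'])
E
```

```text
t: 1.1
tool_pos: [0.469, -0.3427, 0.2122]
orientation: [-3.109, -0.381, 0.006]
force: [-0.1, -0.3, -0.3]
opening: 0.0651
t: 2.1
tool_pos: [0.4705, -0.3359, 0.2058]
orientation: [-2.054, -2.35, -0.006]
force: [0.7, -0.8, -0.2]
opening: 0.0649
twist [-0.028  0.012  2.916] q6 now -0.85
twist [-0.008 -0.019 -0.225] q6 now -0.85
t 2.1 pos [ 0.4705 -0.3359  0.2058] F [ 0.7 -0.8 -0.2] open 0.0649 tool shift mm [ -8.2   1.8 105.6] world mm [   1.5   -6.1 -105.8]
tool axes
 [[-0.134  0.991 -0.013]
 [ 0.991  0.134  0.017]
 [ 0.018 -0.011 -1.   ]]
[-0.71145292  0.09805771  1.54660513  0.00426058  1.51761835 -0.84581198]
```

```bash
python3 -m pendant '[{"translation":[-3,1,0],"twist":[-0.008,-0.019,-0.11],"grip":0.4},{"translation":[-3,1,0],"twist":[0,0,-0.11],"grip":0.4},{"translation":[0,0,20],"twist":[0,0,0],"grip":0.4},{"translation":[0,0,25],"twist":[0,0,0],"grip":0.4},{"translation":[0,0,25],"twist":[0,0,0],"grip":0.4},{"translation":[0,0,25],"twist":[0,0,0],"grip":0.4},{"translation":[0,0,20],"twist":[0,0,0],"grip":0.4},{"translation":[0,0,10],"twist":[0,0,0],"grip":0.4},{"translation":[0,0,0],"twist":[0,0,0],"grip":0.4},{"translation":[0,0,0],"twist":[0,0,0],"grip":0.4}]'
python3 - <<'E'
from h import *
go([.472,-.342,.020],press()[1][:2,1])
im,d=snap('top','t1'); im2,_=snap('side','s1')
a=cv2.resize(im[200:300,400:520],(480,400),interpolation=cv2.INTER_CUBIC); b=cv2.resize(im2[380:480,330:410],(320,400),interpolation=cv2.INTER_CUBIC)
cv2.imwrite('pics/c1.png',np.hstack([a,b])[:,:,::-1])
E
```

```text
t: 3.1
tool_pos: [0.4717, -0.3401, 0.0736]
orientation: [-1.772, -2.588, 0.001]
force: [0.1, 0.0, 0.5]
opening: 0.0652
twist [ 0.006 -0.006 -3.131] q6 now -1.08
twist [-0.004 -0.004  0.01 ] q6 now -1.08
t 3.1 pos [ 0.4717 -0.3401  0.0736] F [0.1 0.  0.5] open 0.0652 tool shift mm [-2.1 -0.2 53.6] world mm [  0.3  -1.9 -53.6]
tool axes
 [[-0.361  0.932 -0.005]
 [ 0.932  0.361  0.002]
 [ 0.004 -0.004 -1.   ]]
```

View pics/c1.png

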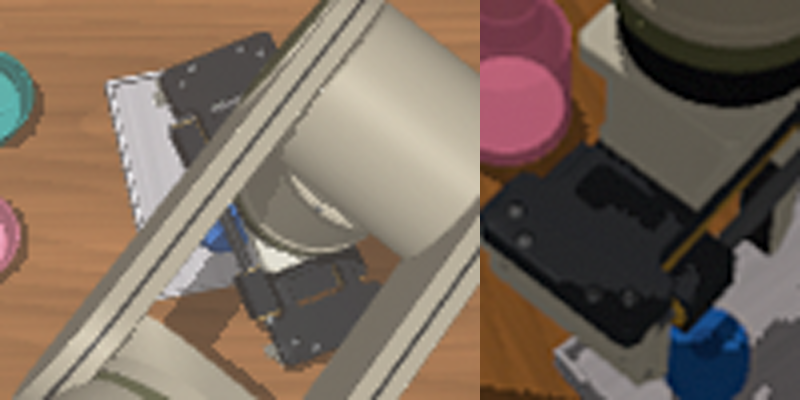

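The view shows the blue stopper standing between the open fingers, at about (215,230) in the left crop and (705,350) in the right. I'll descend and grip.

```bash
python3 -m pendant '[{"translation":[-1,0,15],"twist":[0,0,0],"grip":0.4},{"translation":[-1,0,15],"twist":[0,0,0],"grip":0.4},{"translation":[0,0,13],"twist":[0,0,0],"grip":0.4},{"translation":[0,0,9],"twist":[0,0,0],"grip":0.4},{"translation":[0,0,0],"twist":[0,0,0],"grip":0.4},{"translation":[0,0,0],"twist":[0,0,0],"grip":-0.2},{"translation":[0,0,0],"twist":[0,0,0],"grip":-1},{"translation":[0,0,0],"twist":[0,0,0],"grip":-1},{"translation":[0,0,0],"twist":[0,0,0],"grip":-1},{"translation":[0,0,0],"twist":[0,0,0],"grip":-1}]' 15
```

```text
t: 4.2
tool_pos: [0.4745, -0.3439, 0.0206]
orientation: [1.775, 2.591, -0.003]
force: [-0.6, -0.8, 0.1]
opening: 0.0357
```

```bash
python3 -m pendant '[{"translation":[0,0,-15],"twist":[0,0,0],"grip":-1},{"translation":[0,0,-30],"twist":[0,0,0],"grip":-1},{"translation":[0,0,-40],"twist":[0,0,0],"grip":-1},{"translation":[0,0,-40],"twist":[0,0,0],"grip":-1},{"translation":[0,0,-30],"twist":[0,0,0],"grip":-1},{"translation":[0,0,-15],"twist":[0,0,0],"grip":-1},{"translation":[15,10,0],"twist":[0,0,0],"grip":-1},{"translation":[27,18,0],"twist":[0,0,0],"grip":-1},{"translation":[27,18,0],"twist":[0,0,0],"grip":-1},{"translation":[27,18,0],"twist":[0,0,0],"grip":-1}]' 
python3 -m pendant '[{"translation":[27,18,0],"twist":[0,0,0],"grip":-1},{"translation":[27,18,0],"twist":[0,0,0],"grip":-1},{"translation":[27,18,0],"twist":[0,0,0],"grip":-1},{"translation":[27,18,0],"twist":[0,0,0],"grip":-1},{"translation":[27,18,0],"twist":[0,0,0],"grip":-1},{"translation":[20,13,0],"twist":[0,0,0],"grip":-1},{"translation":[10,6,0],"twist":[0,0,0],"grip":-1},{"translation":[0,0,0],"twist":[0,0,0],"grip":-1},{"translation":[0,0,0],"twist":[0,0,0],"grip":-1},{"translation":[0,0,0],"twist":[0,0,0],"grip":-1}]' 
python3 - <<'E'
from h import *
go(pw(0,0,160),press()[1][:2,1])
E
```

```text
t: 5.2
tool_pos: [0.4995, -0.2287, 0.2065]
orientation: [1.779, 2.58, -0.003]
force: [0.7, 0.3, -0.3]
opening: 0.0355
t: 6.2
tool_pos: [0.5384, -0.0162, 0.2032]
orientation: [1.773, 2.592, -0.003]
force: [-0.5, -0.1, -1.2]
opening: 0.0353
twist [-3.00e-03 -1.00e-03 -3.13e+00] q6 now -0.49
twist [-0.001  0.002  0.011] q6 now -0.49
t 6.2 pos [ 0.5384 -0.0162  0.2032] F [-0.5 -0.1 -1.2] open 0.0353 tool shift mm [ 3.6 13.9 43.2] world mm [ 11.6   8.3 -43.2]
tool axes
 [[-0.362  0.932  0.   ]
 [ 0.932  0.362 -0.002]
 [-0.002 -0.001 -1.   ]]
```

```bash
python3 -m pendant '[{"translation":[2,7,10],"twist":[0,0,0],"grip":-1},{"translation":[2,7,20],"twist":[0,0,0],"grip":-1},{"translation":[0,0,20],"twist":[0,0,0],"grip":-1},{"translation":[0,0,12],"twist":[0,0,0],"grip":-1},{"translation":[0,0,4],"twist":[0,0,0],"grip":-1},{"translation":[0,0,0],"twist":[0,0,0],"grip":-1},{"translation":[0,0,0],"twist":[0,0,0],"grip":-1},{"translation":[0,0,0],"twist":[0,0,0],"grip":-1},{"translation":[0,0,0],"twist":[0,0,0],"grip":-1},{"translation":[0,0,0],"twist":[0,0,0],"grip":-1}]' 
python3 - <<'E'
from h import *
go(pw(0,0,125),press()[1][:2,1])
im2,_=snap('side','s2'); im,_=snap('top','t2')
print(proj('side',pw(0,0,100)))
cv2.imwrite('pics/c2.png',np.hstack([cv2.resize(im2[240:340,290:390],(500,500),interpolation=cv2.INTER_CUBIC),cv2.resize(im[180:280,295:355],(300,500),interpolation=cv2.INTER_CUBIC)])[:,:,::-1])
E
```

```text
t: 7.2
tool_pos: [0.5528, -0.0122, 0.1356]
orientation: [1.782, 2.581, -0.0]
force: [-0.5, -0.1, 1.2]
opening: 0.0356
twist [-0.007  0.005 -3.139] q6 now -0.47
twist [0.003 0.004 0.003] q6 now -0.47
t 7.2 pos [ 0.5528 -0.0122  0.1356] F [-0.5 -0.1  1.2] open 0.0356 tool shift mm [ 5.1 -1.1 10.6] world mm [ -2.8   4.4 -10.6]
tool axes
 [[-0.355  0.935  0.004]
 [ 0.935  0.355 -0.003]
 [-0.004  0.003 -1.   ]]
(np.float64(333.5303701429421), np.float64(298.228934302145))
```

View pics/c2.png

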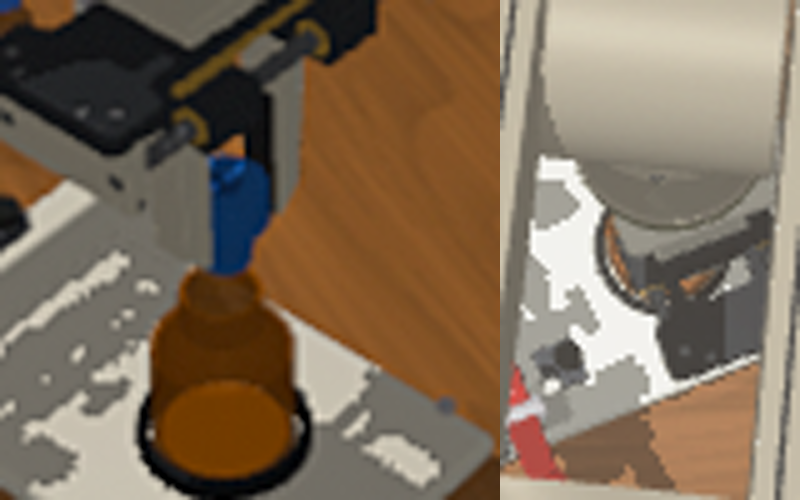

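```bash
python3 - <<'E'
from h import *
print('mouth',onz('side',334.2,297.4,.1))
s=robot.read_state(); p=s['tool_pos']; Rt=R.from_rotvec(s['orientation']).as_matrix()
for dx in(-4,0,4):
    q=p+Rt[:,0]*dx/1000; q[2]=.1176; q2=q.copy(); q2[2]=p[2]+.0225
    f=lambda r:((np.array(proj('side',r))-[290,240])*5).round(0)
    print(dx,'foot',f(q),'foot sides',f(q+[.01,0,0]*1),f(q-Rt[:,0]*.01),f(q+Rt[:,0]*.01),'head top',f(q2),f(q2+Rt[:,0]*.018),f(q2-Rt[:,0]*.018))
im=cv2.cvtColor(cv2.imread('pics/s2.png'),cv2.COLOR_BGR2HSV); m=cv2.inRange(im,(100,120,30),(125,255,255)); 
for v in range(270,297): 
    u=np.where(m[v,325:350])[0]+325
    if len(u):print(v,(v-240)*5,(u.min()-290)*5,(u.max()+1-290)*5)
E
```

```text
mouth [ 0.55225995 -0.00636023  0.1       ]
-4 foot [236. 268.] foot sides [258. 260.] [255. 279.] [217. 256.] head top [235. 191.] [200. 171.] [270. 212.]
0 foot [228. 263.] foot sides [251. 255.] [247. 275.] [209. 252.] head top [227. 187.] [192. 166.] [262. 207.]
4 foot [221. 259.] foot sides [243. 250.] [240. 270.] [202. 247.] head top [219. 182.] [185. 162.] [254. 202.]
271 155 245 250
272 160 210 260
273 165 210 265
274 170 210 265
275 175 210 270
276 180 210 270
277 185 210 270
278 190 215 270
279 195 215 270
280 200 210 270
281 205 210 270
282 210 210 270
283 215 210 270
284 220 210 265
285 225 210 265
286 230 215 260
287 235 215 255
288 240 215 250
289 245 215 250
290 250 215 250
291 255 215 250
292 260 215 245
293 265 210 245
294 270 215 235
```

```bash
python3 -m pendant '[{"translation":[2,0.5,0],"twist":[0.003,0.004,0],"grip":-1},{"translation":[1.5,0,0],"twist":[0,0,0],"grip":-1},{"translation":[0,0,5],"twist":[0,0,0],"grip":-1},{"translation":[0,0,6],"twist":[0,0,0],"grip":-1},{"translation":[0,0,6],"twist":[0,0,0],"grip":-1},{"translation":[0,0,5],"twist":[0,0,0],"grip":-1},{"translation":[0,0,3],"twist":[0,0,0],"grip":-1},{"translation":[0,0,0],"twist":[0,0,0],"grip":-1},{"translation":[0,0,0],"twist":[0,0,0],"grip":-1},{"translation":[0,0,0],"twist":[0,0,0],"grip":-1}]' 
python3 - <<'E'
from h import *
go([.5515,-.007,.103],press()[1][:2,1])
im2,_=snap('side','s3')
cv2.imwrite('pics/c3.png',cv2.resize(im2[240:340,290:390],(500,500),interpolation=cv2.INTER_CUBIC)[:,:,::-1])
E
```

```text
t: 8.3
tool_pos: [0.5513, -0.0082, 0.1074]
orientation: [-1.783, -2.584, 0.002]
force: [-0.2, 0.4, 0.3]
opening: 0.0355
twist [ 1.000e-03 -3.000e-03 -3.138e+00] q6 now -0.47
twist [-0.002 -0.001  0.003] q6 now -0.47
t 8.3 pos [ 0.5513 -0.0082  0.1074] F [-0.2  0.4  0.3] open 0.0355 tool shift mm [1.  0.7 4.4] world mm [ 0.2  1.2 -4.4]
tool axes
 [[-0.355  0.935 -0.002]
 [ 0.935  0.355 -0.   ]
 [ 0.001 -0.002 -1.   ]]
```

View pics/c3.png

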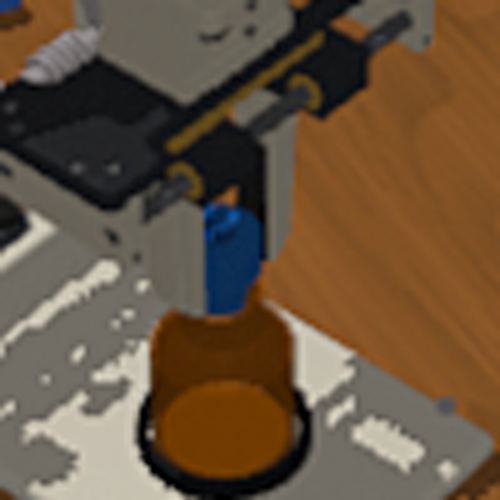

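The plug has entered the neck: its foot is about 11 mm below the rim, at (230,312) in the crop, with no side force. I'll lower it a little more, release and look.

```bash
python3 -m pendant '[{"translation":[0.5,0.5,4],"twist":[0,0,0],"grip":-1},{"translation":[0,0,2],"twist":[0,0,0],"grip":-1},{"translation":[0,0,0],"twist":[0,0,0],"grip":-1},{"translation":[0,0,0],"twist":[0,0,0],"grip":-0.1},{"translation":[0,0,0],"twist":[0,0,0],"grip":0.1},{"translation":[0,0,0],"twist":[0,0,0],"grip":0.3},{"translation":[0,0,0],"twist":[0,0,0],"grip":0.3},{"translation":[0,0,-20],"twist":[0,0,0],"grip":0.3},{"translation":[0,0,-30],"twist":[0,0,0],"grip":0.3},{"translation":[0,0,-30],"twist":[0,0,0],"grip":0.3}]' 
python3 - <<'E'
from h import *
go([.5515,-.007,.14],press()[1][:2,1])
im2,_=snap('side','s4')
cv2.imwrite('pics/c4.png',cv2.resize(im2[240:340,290:390],(500,500),interpolation=cv2.INTER_CUBIC)[:,:,::-1])
E
```

```text
t: 9.35
tool_pos: [0.5484, -0.0072, 0.1782]
orientation: [-1.779, -2.578, 0.008]
force: [0.6, 0.7, -0.2]
opening: 0.0602
twist [ 0.007 -0.015 -3.138] q6 now -0.47
twist [-0.01  -0.005  0.003] q6 now -0.47
t 9.35 pos [ 0.5484 -0.0072  0.1782] F [ 0.6  0.7 -0.2] open 0.0602 tool shift mm [-1.1  3.3 38.2] world mm [  3.1   0.2 -38.2]
tool axes
 [[-0.355  0.935 -0.011]
 [ 0.935  0.355  0.001]
 [ 0.005 -0.01  -1.   ]]
```

View pics/c4.png

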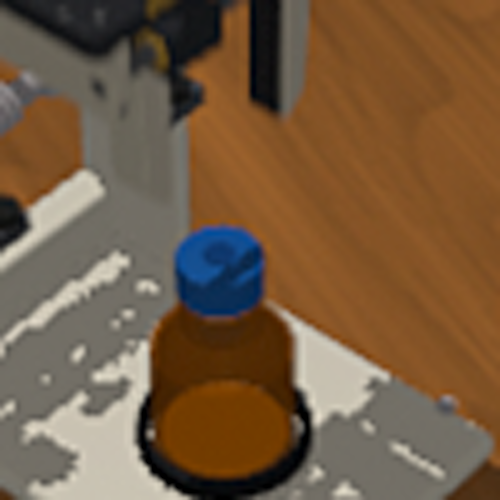

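The stopper's head now sits level on the rim, at crop (220,270). I'll move out to the press's +y side, turn the jaws along the press's x, then push the catch.

```bash
python3 -m pendant '[{"translation":[0,0,-20],"twist":[0,0,0],"grip":-1},{"translation":[0,-10,-30],"twist":[0,0,0],"grip":-1},{"translation":[0,-20,-30],"twist":[0,0,0],"grip":-1},{"translation":[0,-30,-10],"twist":[0,0,0],"grip":-1},{"translation":[0,-30,0],"twist":[0,0,0],"grip":-1},{"translation":[0,-30,0],"twist":[0,0,0],"grip":-1},{"translation":[0,-25,0],"twist":[0,0,0],"grip":-1},{"translation":[0,-10,0],"twist":[0,0,0.07],"grip":-1},{"translation":[0,0,0],"twist":[0,0,0.14],"grip":-1},{"translation":[0,0,0],"twist":[0,0,0.14],"grip":-1}]' 
python3 -m pendant '[{"translation":[0,0,0],"twist":[0,0,0.14],"grip":-1},{"translation":[0,0,0],"twist":[0,0,0.14],"grip":-1},{"translation":[0,0,0],"twist":[0,0,0.14],"grip":-1},{"translation":[0,0,0],"twist":[0,0,0.14],"grip":-1},{"translation":[0,0,0],"twist":[0,0,0.14],"grip":-1},{"translation":[0,0,0],"twist":[0,0,0.14],"grip":-1},{"translation":[0,0,0],"twist":[0,0,0.14],"grip":-1},{"translation":[0,0,0],"twist":[0,0,0.14],"grip":-1},{"translation":[0,0,0],"twist":[0,0,0],"grip":-1},{"translation":[0,0,0],"twist":[0,0,0],"grip":-1}]' 
python3 - <<'E'
from h import *
go(pw(102,121,255),press()[1][:2,0]); print(robot.read_state()['q'].round(2))
d=np.load('pics/s4.npy'); print('head top',dep('side',330.5,290,d[290,330]), dep('side',334,292,d[292,334]))
im,_=snap('side','s5'); im,d=snap('top','t5')
hsv=cv2.cvtColor(im,cv2.COLOR_RGB2HSV); 
m=cv2.inRange(hsv,(100,120,40),(130,255,255)); z=np.zeros_like(m); z[205:240,310:345]=m[205:240,310:345]
v,u=np.where(z)
if len(u): print('blue top',u.mean(),v.mean(),np.median(d[z>0]),dep('top',u.mean(),v.mean(),np.median(d[z>0])))
E
```

```text
t: 10.4
tool_pos: [0.4034, -0.0649, 0.2828]
orientation: [2.211, 2.22, 0.006]
force: [0.1, 0.5, -0.1]
opening: 0.0006
t: 11.4
tool_pos: [0.4039, -0.0654, 0.284]
orientation: [3.069, 0.634, 0.021]
force: [0.4, 0.2, 0.9]
opening: 0.0007
twist [ 0.018  0.016 -3.094] q6 now 0.88
twist [ 0.01  -0.012  0.048] q6 now 0.88
t 11.4 pos [ 0.4039 -0.0654  0.284 ] F [0.4 0.2 0.9] open 0.0007 tool shift mm [  40.7 -102.9   28.4] world mm [ -3.  110.5 -29. ]
tool axes
 [[ 0.918  0.396  0.014]
 [ 0.396 -0.918 -0.005]
 [ 0.011  0.01  -1.   ]]
[-0.29 -0.44  1.88 -0.    1.68  0.88]
head top [0.54788781 0.00060626 0.11631393] [ 0.55022317 -0.01009297  0.1187123 ]
blue top 325.52272727272725 222.13636363636363 1.5345535 [ 0.55288459 -0.00415723  0.11769638]
```

Head top measures z ≈ 0.118, which is what a seated stopper should give. Next is the catch.

```bash
python3 -m pendant '[{"translation":[0,0,0],"twist":[0.01,-0.012,0.048],"grip":-1},{"translation":[5,-15,0],"twist":[0,0,0],"grip":-1},{"translation":[5,-25,0],"twist":[0,0,0],"grip":-1},{"translation":[5,-25,0],"twist":[0,0,0],"grip":-1},{"translation":[5,-25,0],"twist":[0,0,0],"grip":-1},{"translation":[6,-10,0],"twist":[0,0,0],"grip":-1},{"translation":[6,0,0],"twist":[0,0,0],"grip":-1},{"translation":[5,0,0],"twist":[0,0,0],"grip":-1},{"translation":[0,0,0],"twist":[0,0,0],"grip":-1},{"translation":[0,0,0],"twist":[0,0,0],"grip":-1}]' 
python3 - <<'E'
from h import *
go(pw(102,122,255),press()[1][:2,0])
im,_=snap('side','s6')
cv2.imwrite('pics/c6.png',cv2.resize(im[140:300,190:350],(560,560),interpolation=cv2.INTER_CUBIC)[:,:,::-1])
E
```

```text
t: 12.5
tool_pos: [0.4035, 0.0435, 0.2838]
orientation: [3.086, 0.587, -0.001]
force: [0.1, -0.7, -0.3]
opening: 0.0002
twist [-1.000e-03  1.000e-03 -3.125e+00] q6 now 1.18
twist [0.    0.001 0.016] q6 now 1.18
t 12.5 pos [0.4035 0.0435 0.2838] F [ 0.1 -0.7 -0.3] open 0.0002 tool shift mm [-2.8 -2.5 28.8] world mm [ -3.5   1.3 -28.8]
tool axes
 [[ 0.93   0.367 -0.001]
 [ 0.367 -0.93  -0.001]
 [-0.001  0.    -1.   ]]
```

View pics/c6.png

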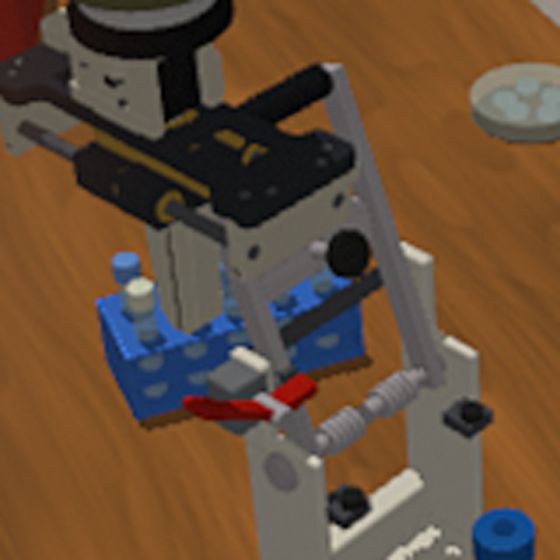

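The closed fingertips, at crop (193,325), stand over the outer part of the red tab at (205,407). I'll push down.

```bash
python3 -m pendant '[{"translation":[-3,-2,0],"twist":[0,0,0.016],"grip":-1},{"translation":[0,0,12],"twist":[0,0,0],"grip":-1},{"translation":[0,0,15],"twist":[0,0,0],"grip":-1},{"translation":[0,0,12],"twist":[0,0,0],"grip":-1},{"translation":[0,0,10],"twist":[0,0,0],"grip":-1},{"translation":[0,0,10],"twist":[0,0,0],"grip":-1},{"translation":[0,0,10],"twist":[0,0,0],"grip":-1},{"translation":[0,0,10],"twist":[0,0,0],"grip":-1},{"translation":[0,0,8],"twist":[0,0,0],"grip":-1},{"translation":[0,0,0],"twist":[0,0,0],"grip":-1}]' 
python3 - <<'E'
from h import *
go(pw(102,122,172),press()[1][:2,0])
E
```

```text
t: 13.55
tool_pos: [0.3988, 0.0427, 0.1883]
orientation: [3.091, 0.556, -0.003]
force: [0.3, 0.0, -0.1]
opening: 0.0003
twist [ 3.000e-03 -1.000e-03  3.138e+00] q6 now 1.19
twist [ 0.001  0.002 -0.004] q6 now 1.19
t 13.55 pos [0.3988 0.0427 0.1883] F [ 0.3  0.  -0.1] open 0.0003 tool shift mm [ 1.8 -1.5 16.3] world mm [  1.1   2.  -16.3]
tool axes
 [[ 0.937  0.348 -0.001]
 [ 0.348 -0.937 -0.001]
 [-0.002  0.001 -1.   ]]
```

```bash
python3 -m pendant '[{"translation":[1,0,3],"twist":[0,0,0],"grip":-1},{"translation":[1,0,3],"twist":[0,0,0],"grip":-1},{"translation":[0,0,3],"twist":[0,0,0],"grip":-1},{"translation":[0,0,3],"twist":[0,0,0],"grip":-1},{"translation":[0,0,3],"twist":[0,0,0],"grip":-1},{"translation":[0,0,3],"twist":[0,0,0],"grip":-1},{"translation":[0,0,2],"twist":[0,0,0],"grip":-1},{"translation":[0,0,2],"twist":[0,0,0],"grip":-1},{"translation":[0,0,2],"twist":[0,0,0],"grip":-1},{"translation":[0,0,2],"twist":[0,0,0],"grip":-1}]' 
python3 - <<'E'
from h import *
go(pw(102,122,172),press()[1][:2,0])
im,_=snap('side','s7')
cv2.imwrite('pics/c7.png',cv2.resize(im[170:310,200:340],(560,560),interpolation=cv2.INTER_CUBIC)[:,:,::-1])
E
```

```text
t: 14.55
tool_pos: [0.4044, 0.0444, 0.1741]
orientation: [3.09, 0.558, 0.014]
force: [-9.9, 0.2, 20.2]
opening: 0.0005
twist [-0.013 -0.005  3.139] q6 now 1.2
twist [ 0.003 -0.008 -0.002] q6 now 1.2
t 14.55 pos [0.4044 0.0444 0.1741] F [-9.9  0.2 20.2] open 0.0005 tool shift mm [-4.1 -1.8  2.1] world mm [-4.4  0.3 -2.1]
tool axes
 [[ 0.937  0.35   0.009]
 [ 0.35  -0.937 -0.   ]
 [ 0.008  0.003 -1.   ]]
```

View pics/c7.png

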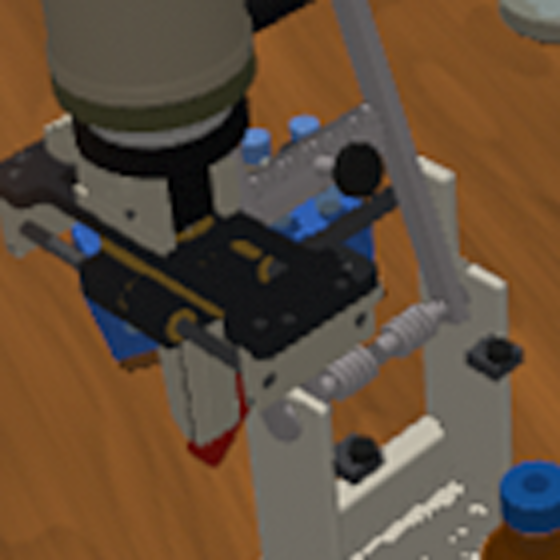

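The tab, at crop (210,455), is now down against its stop with 20 N pushing back. I'll retreat up and go over the lever grip.

```bash
python3 -m pendant '[{"translation":[-2,0,-10],"twist":[0,0,0],"grip":-1},{"translation":[-3,0,-20],"twist":[0,0,0],"grip":-1},{"translation":[0,0,-35],"twist":[0,0,0],"grip":-1},{"translation":[0,0,-40],"twist":[0,0,0],"grip":-1},{"translation":[0,0,-40],"twist":[0,0,0],"grip":-1},{"translation":[0,0,-40],"twist":[0,0,0],"grip":-0.5},{"translation":[0,0,-20],"twist":[0,0,0],"grip":0},{"translation":[0,0,-5],"twist":[0,0,0],"grip":0.2},{"translation":[0,0,0],"twist":[0,0,0],"grip":0.3},{"translation":[0,0,0],"twist":[0,0,0],"grip":0.3}]' 
python3 - <<'E'
from h import *
go(pw(170,0,375),press()[1][:2,0]); print(robot.read_state()['q'].round(2))
for n in('side','top'):
    im,d=snap(n,n+'8'); hsv=cv2.cvtColor(im,cv2.COLOR_RGB2HSV)
    m=cv2.inRange(hsv,(0,140,60),(8,255,255)); z=np.zeros_like(m); b=(235,225,300,290) if n=='side' else (275,235,335,300)
    z[b[1]:b[3],b[0]:b[2]]=m[b[1]:b[3],b[0]:b[2]]
    c,l,s,cc=cv2.connectedComponentsWithStats(z)
    for i in range(1,c):
        if s[i,4]>10: print(n,s[i],cc[i].round(1),dep(n,*cc[i],np.median(d[l==i])).round(4))
print('tab exp closed/open',pw(102,118,227),pw(102,117,166))
E
```

```text
t: 15.6
tool_pos: [0.3939, 0.0417, 0.3867]
orientation: [3.09, 0.557, -0.005]
force: [0.3, -0.7, 0.1]
opening: 0.0358
twist [ 6.000e-03 -1.000e-03  3.139e+00] q6 now 1.19
twist [ 0.001  0.004 -0.003] q6 now 1.19
t 15.6 pos [0.3939 0.0417 0.3867] F [ 0.3 -0.7  0.1] open 0.0358 tool shift mm [128.5 -69.1  11.2] world mm [ 96.3 109.6 -11.7]
tool axes
 [[ 0.937  0.349 -0.003]
 [ 0.349 -0.937 -0.002]
 [-0.004  0.001 -1.   ]]
[-0.02 -0.42  1.69 -0.    1.88  1.19]
side [264 242  10  14  99] [268.3 248.6] [0.4489 0.0613 0.2168]
side [247 258  21  28 225] [257.1 271.9] [0.4179 0.0499 0.1799]
tab exp closed/open [0.40365776 0.04613138 0.227     ] [0.40459386 0.04648311 0.166     ]
```

```bash
python3 -m pendant '[{"translation":[8,-5,0],"twist":[0,0,0],"grip":0.3},{"translation":[16,-9,0],"twist":[0,0,0],"grip":0.3},{"translation":[20,-10,0],"twist":[0,0,0],"grip":0.3},{"translation":[20,-10,0],"twist":[0,0,0],"grip":0.3},{"translation":[20,-10,0],"twist":[0,0,0],"grip":0.3},{"translation":[20,-10,0],"twist":[0,0,0],"grip":0.3},{"translation":[16,-9,0],"twist":[0,0,0],"grip":0.3},{"translation":[8,-5,0],"twist":[0,0,0],"grip":0.3},{"translation":[0,0,0],"twist":[0,0,0],"grip":0.3},{"translation":[0,0,0],"twist":[0,0,0],"grip":0.3}]' 
python3 - <<'E'
from h import *
go(pw(170,0,308),press()[1][:2,0]); print(robot.read_state()['q'].round(2))
im,_=snap('side','s9')
cv2.imwrite('pics/c9.png',cv2.resize(im[110:270,200:340],(490,560),interpolation=cv2.INTER_CUBIC)[:,:,::-1])
E
```

```text
t: 16.7
tool_pos: [0.492, 0.158, 0.3735]
orientation: [3.091, 0.556, -0.032]
force: [-0.3, -0.1, 0.6]
opening: 0.0604
twist [0.032 0.005 3.138] q6 now 1.43
twist [-0.003  0.02  -0.004] q6 now 1.43
t 16.7 pos [0.492  0.158  0.3735] F [-0.3 -0.1  0.6] open 0.0604 tool shift mm [-2.7  5.9 65.5] world mm [ -1.8  -6.7 -65.5]
tool axes
 [[ 0.937  0.348 -0.02 ]
 [ 0.348 -0.937 -0.004]
 [-0.02  -0.003 -1.   ]]
[ 0.21 -0.08  1.43  0.    1.82  1.43]
```

View pics/c9.png

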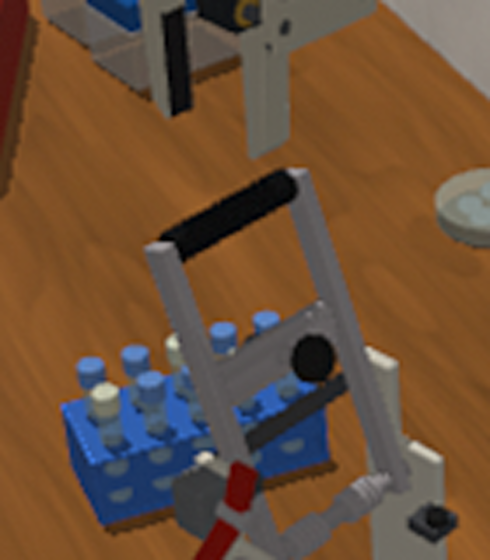

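The open fingers, tips at (180,110) and (270,150), straddle the plane of the black grip, which runs from (175,240) to (290,185). The catch is seen open at the bottom. I'll descend and grip.

```bash
python3 -m pendant '[{"translation":[-2,3,0],"twist":[-0.003,0.02,0],"grip":0.3},{"translation":[-1,3,8],"twist":[0,0,0],"grip":0.3},{"translation":[0,0,15],"twist":[0,0,0],"grip":0.3},{"translation":[0,0,16],"twist":[0,0,0],"grip":0.3},{"translation":[0,0,14],"twist":[0,0,0],"grip":0.3},{"translation":[0,0,8],"twist":[0,0,0],"grip":0.3},{"translation":[0,0,0],"twist":[0,0,0],"grip":0.3},{"translation":[0,0,0],"twist":[0,0,0],"grip":0},{"translation":[0,0,0],"twist":[0,0,0],"grip":-0.5},{"translation":[0,0,0],"twist":[0,0,0],"grip":-1}]' 25
python3 -m pendant '[{"translation":[0,0,0],"twist":[0,0,0],"grip":-1},{"translation":[0,0,0],"twist":[0,0,0],"grip":-1},{"translation":[0,0,0],"twist":[0,0,0],"grip":-1},{"translation":[0,0,0],"twist":[0,0,0],"grip":-1},{"translation":[0,0,0],"twist":[0,0,0],"grip":-1},{"translation":[0,0,0],"twist":[0,0,0],"grip":-1},{"translation":[0,0,0],"twist":[0,0,0],"grip":-1},{"translation":[0,0,0],"twist":[0,0,0],"grip":-1},{"translation":[0,0,0],"twist":[0,0,0],"grip":-1},{"translation":[0,0,0],"twist":[0,0,0],"grip":-1}]' 
cat >> h.py <<'E'
def lev():
    s=robot.read_state(); o,Rm=press(); Rt=R.from_rotvec(s['orientation']).as_matrix()
    g=Rm.T@(s['tool_pos']-.019*Rt[:,2]-o)*1000; v=g-[105,0,147]; r=np.hypot(v[0],v[2]); a=np.radians(110)-np.arctan2(v[2],-v[0])
    print('grip pt',g.round(1),'r',r.round(1),'lever angle',a.round(3),'F press',(Rm.T@s['force']).round(1),'open',round(s['opening'],4),'t',s['t'])
    th=[a+k*(1.92-a)/10 for k in range(11)] if a<1.8 else [a,1.92]
    return g
def rows(a0,a1,n,r=190):
    th=np.linspace(a0,a1,n+1); f=np.radians(110)-th; x=-r*np.cos(f); z=r*np.sin(f)
    for i in range(n): print('tool y %.1f z %.1f'%(-(x[i+1]-x[i]),-(z[i+1]-z[i])))
E
python3 - <<'E'
from h import *
go(pw(170,0,308),press()[1][:2,0]);lev(); rows(0,.96,10); print(); rows(.96,1.92,10)
E
```

```text
t: 17.75
tool_pos: [0.4906, 0.1467, 0.3121]
orientation: [3.093, 0.548, 0.014]
force: [-0.4, -0.6, -0.8]
opening: 0.041
t: 18.75
tool_pos: [0.4907, 0.1484, 0.3135]
orientation: [-3.091, -0.551, -0.017]
force: [-0.9, 1.9, -0.6]
opening: 0.0195
twist [-0.017 -0.     3.135] q6 now 1.41
twist [ 0.    -0.011 -0.006] q6 now 1.41
t 18.75 pos [0.4907 0.1484 0.3135] F [-0.9  1.9 -0.6] open 0.0195 tool shift mm [ 0.5 -2.9  5.5] world mm [-0.5  2.9 -5.5]
tool axes
 [[ 0.938  0.346  0.01 ]
 [ 0.346 -0.938  0.003]
 [ 0.011  0.    -1.   ]]
grip pt [167.1   0.7 332.5] r 195.7 lever angle 0.026 F press [ 2.1  0.1 -0.6] open 0.0195 t 18.75
tool y 17.4 z -5.4
tool y 17.9 z -3.7
tool y 18.1 z -2.0
tool y 18.2 z -0.2
tool y 18.2 z 1.5
tool y 17.9 z 3.2
tool y 17.5 z 4.9
tool y 17.0 z 6.6
tool y 16.3 z 8.2
tool y 15.4 z 9.7

tool y 14.4 z 11.2
tool y 13.3 z 12.5
tool y 12.0 z 13.7
tool y 10.7 z 14.8
tool y 9.2 z 15.8
tool y 7.6 z 16.6
tool y 6.0 z 17.2
tool y 4.3 z 17.7
tool y 2.6 z 18.0
tool y 0.9 z 18.2
```

```bash
python3 -m pendant '[{"translation":[0,8,-2],"twist":[0,0,0],"grip":-1},{"translation":[0,13,-3],"twist":[0,0,0],"grip":-1},{"translation":[0,15,-2.5],"twist":[0,0,0],"grip":-1},{"translation":[0,15,-1],"twist":[0,0,0],"grip":-1},{"translation":[0,15,0],"twist":[0,0,0],"grip":-1},{"translation":[0,15,1],"twist":[0,0,0],"grip":-1},{"translation":[0,15,2.5],"twist":[0,0,0],"grip":-1},{"translation":[0,12,3],"twist":[0,0,0],"grip":-1},{"translation":[0,8,2],"twist":[0,0,0],"grip":-1},{"translation":[0,0,0],"twist":[0,0,0],"grip":-1}]' 
python3 - <<'E'
from h import *
g=lev(); a=np.radians(110)-np.arctan2(g[2]-147,105-g[0]); go(pw(0,0,200),press()[1][:2,0]); rows(a,1.3,10)
E
```

```text
t: 19.75
tool_pos: [0.532, 0.0415, 0.3189]
orientation: [-3.078, -0.56, -0.026]
force: [-1.0, 2.8, 2.2]
opening: 0.0192
grip pt [ 5.230e+01 -2.000e-01  3.379e+02] r 198.0 lever angle 0.618 F press [ 2.9 -0.   2.2] open 0.0192 t 19.75
twist [ 0.029 -0.015 -3.141] q6 now 1.18
twist [-0.01  -0.019  0.   ] q6 now 1.18
t 19.75 pos [0.532  0.0415 0.3189] F [-1.   2.8  2.2] open 0.0192 tool shift mm [ -2.8  53.7 118.3] world mm [  18.   -49.3 -118.9]
tool axes
 [[ 0.936  0.352  0.014]
 [ 0.352 -0.936  0.016]
 [ 0.019 -0.01  -1.   ]]
tool y 12.4 z 3.9
tool y 12.1 z 4.7
tool y 11.7 z 5.5
tool y 11.3 z 6.3
tool y 10.9 z 7.1
tool y 10.4 z 7.8
tool y 9.8 z 8.5
tool y 9.2 z 9.1
tool y 8.6 z 9.7
tool y 7.9 z 10.3
```

```bash
python3 -m pendant '[{"translation":[0,10,5],"twist":[-0.01,-0.019,0],"grip":-1},{"translation":[0,12,6],"twist":[0,0,0],"grip":-1},{"translation":[0,12,6.5],"twist":[0,0,0],"grip":-1},{"translation":[0,12,7.5],"twist":[0,0,0],"grip":-1},{"translation":[0,12,8.5],"twist":[0,0,0],"grip":-1},{"translation":[0,11.5,9],"twist":[0,0,0],"grip":-1},{"translation":[0,11,10],"twist":[0,0,0],"grip":-1},{"translation":[0,10,10],"twist":[0,0,0],"grip":-1},{"translation":[0,8,9],"twist":[0,0,0],"grip":-1},{"translation":[0,0,0],"twist":[0,0,0],"grip":-1}]' 40
python3 - <<'E'
from h import *
g=lev(); a=np.radians(110)-np.arctan2(g[2]-147,105-g[0]); go(pw(0,0,200),press()[1][:2,0]); rows(a,1.8,10)
E
```

```text
t: 20.75
tool_pos: [0.5678, -0.0528, 0.2451]
orientation: [-3.089, -0.566, 0.001]
force: [0.2, 3.2, 2.8]
opening: 0.0191
grip pt [-48.3  -0.8 264.1] r 192.9 lever angle 1.268 F press [ 2.9 -1.3  2.8] open 0.0191 t 20.75
twist [-1.000e-03 -2.000e-03 -3.138e+00] q6 now 1.03
twist [-0.001  0.001  0.003] q6 now 1.03
t 20.75 pos [ 0.5678 -0.0528  0.2451] F [0.2 3.2 2.8] open 0.0191 tool shift mm [ -0.6 -48.3  45.1] world mm [-17.8  44.9 -45.1]
tool axes
 [[ 0.935  0.355 -0.001]
 [ 0.355 -0.935  0.001]
 [-0.001 -0.001 -1.   ]]
tool y 5.9 z 8.2
tool y 5.5 z 8.5
tool y 5.0 z 8.8
tool y 4.5 z 9.0
tool y 4.1 z 9.3
tool y 3.6 z 9.5
tool y 3.0 z 9.6
tool y 2.5 z 9.8
tool y 2.0 z 9.9
tool y 1.5 z 10.0
```

```bash
python3 -m pendant '[{"translation":[0,5,7],"twist":[0,0,0],"grip":-1},{"translation":[0,5.5,9],"twist":[0,0,0],"grip":-1},{"translation":[0,5,9],"twist":[0,0,0],"grip":-1},{"translation":[0,4.5,9.5],"twist":[0,0,0],"grip":-1},{"translation":[0,4,9.5],"twist":[0,0,0],"grip":-1},{"translation":[0,3.5,10],"twist":[0,0,0],"grip":-1},{"translation":[0,3,10],"twist":[0,0,0],"grip":-1},{"translation":[0,2.5,10],"twist":[0,0,0],"grip":-1},{"translation":[0,2,9],"twist":[0,0,0],"grip":-1},{"translation":[0,0,0],"twist":[0,0,0],"grip":-1}]' 50
python3 - <<'E'
from h import *
g=lev(); a=np.radians(110)-np.arctan2(g[2]-147,105-g[0]); go(pw(-85,0,128),press()[1][:2,0]); rows(a,1.92,6)
E
```

```text
t: 21.75
tool_pos: [0.58, -0.084, 0.1629]
orientation: [-3.087, -0.57, 0.001]
force: [-0.1, 2.9, 3.8]
opening: 0.019
grip pt [-82.   -1.3 181.9] r 190.2 lever angle 1.735 F press [ 2.7 -0.9  3.8] open 0.019 t 21.75
twist [-0.    -0.004 -3.136] q6 now 0.97
twist [-0.002  0.     0.006] q6 now 0.97
t 21.75 pos [ 0.58   -0.084   0.1629] F [-0.1  2.9  3.8] open 0.019 tool shift mm [-1.3  3.2 34.9] world mm [ -0.2  -3.4 -34.9]
tool axes
 [[ 0.934  0.357 -0.001]
 [ 0.357 -0.934  0.002]
 [-0.    -0.002 -1.   ]]
tool y 1.0 z 5.8
tool y 0.8 z 5.8
tool y 0.6 z 5.8
tool y 0.4 z 5.8
tool y 0.3 z 5.8
tool y 0.1 z 5.9
```

```bash
python3 -m pendant '[{"translation":[0,1,5],"twist":[0,0,0],"grip":-1},{"translation":[0,0.5,5],"twist":[0,0,0],"grip":-1},{"translation":[0,0.5,5],"twist":[0,0,0],"grip":-1},{"translation":[0,0.5,5],"twist":[0,0,0],"grip":-1},{"translation":[0,0,4],"twist":[0,0,0],"grip":-1},{"translation":[0,0,4],"twist":[0,0,0],"grip":-1},{"translation":[0,0,4],"twist":[0,0,0],"grip":-1},{"translation":[0,0,4],"twist":[0,0,0],"grip":-1},{"translation":[0,0,3],"twist":[0,0,0],"grip":-1},{"translation":[0,0,3],"twist":[0,0,0],"grip":-1}]' 60
python3 - <<'E'
from h import *
lev(); go(pw(-85,0,128),press()[1][:2,0])
E
```

```text
t: 22.75
tool_pos: [0.5814, -0.087, 0.1321]
orientation: [3.087, 0.571, 0.002]
force: [-7.1, 2.9, 13.4]
opening: 0.0186
grip pt [-85.1  -1.5 151.1] r 190.2 lever angle 1.898 F press [ 5.2  5.6 13.4] open 0.0186 t 22.75
twist [ 1.000e-03  4.000e-03 -3.135e+00] q6 now 0.97
twist [ 0.003 -0.001  0.006] q6 now 0.97
t 22.75 pos [ 0.5814 -0.087   0.1321] F [-7.1  2.9 13.4] open 0.0186 tool shift mm [-1.5 -0.2  4.1] world mm [-1.5 -0.4 -4.1]
tool axes
 [[ 0.934  0.358  0.002]
 [ 0.358 -0.934 -0.002]
 [ 0.001  0.003 -1.   ]]
```

```bash
python3 -m pendant '[{"translation":[-0.5,0,3],"twist":[0,0,0],"grip":-1},{"translation":[-0.5,0,3],"twist":[0,0,0],"grip":-1},{"translation":[0,0,4],"twist":[0,0,0],"grip":-1},{"translation":[0,0,4],"twist":[0,0,0],"grip":-1},{"translation":[0,0,4],"twist":[0,0,0],"grip":-1},{"translation":[0,0,4],"twist":[0,0,0],"grip":-1},{"translation":[0,0,4],"twist":[0,0,0],"grip":-1},{"translation":[0,0,4],"twist":[0,0,0],"grip":-1},{"translation":[0,0,4],"twist":[0,0,0],"grip":-1},{"translation":[0,0,4],"twist":[0,0,0],"grip":-1}]' 60
python3 - <<'E'
from h import *
lev(); im,_=snap('side','s10'); cv2.imwrite('pics/c10.png',cv2.resize(im[210:350,230:400],(680,560),interpolation=cv2.INTER_CUBIC)[:,:,::-1])
E
```

```text
t: 23.75
tool_pos: [0.5817, -0.0872, 0.1248]
orientation: [3.079, 0.573, 0.01]
force: [-16.4, 5.8, 28.3]
opening: 0.0186
grip pt [-85.2  -1.7 143.8] r 190.2 lever angle 1.937 F press [11.2 13.3 28.3] open 0.0186 t 23.75
```

View pics/c10.png

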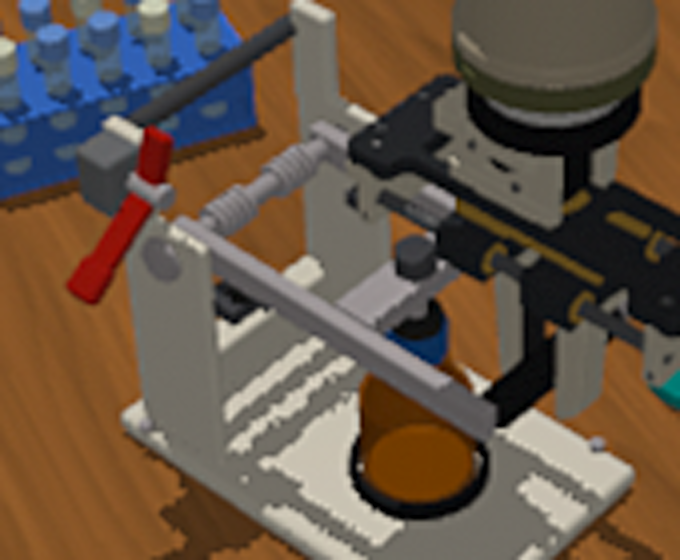

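The lever is level and the pad sits on the stopper at (420,325). The catch is open at (90,280), and the fingers hold the black grip at (530,385). I'll check that the hold is steady, then hand in.

```bash
python3 - <<'E'
from h import *
for i in range(6): robot.read_camera('side')
lev(); im,d=robot.read_camera('top')
for p in((453,224),):print('spare',dep('top',*p,d[p[1],p[0]]).round(3))
print(robot.close_job())
E
```

```text
grip pt [-85.2  -1.7 143.8] r 190.2 lever angle 1.937 F press [11.6 13.8 28.3] open 0.0184 t 24.1
spare [ 0.559 -0.342  0.024]
the job is handed in; nothing more can be done
None
```

The job is done and handed in at about 24 s. The bottle is stoppered, the catch is open and the arm is still holding the lever down on its stop.

- **Stopper:** I set the blue stopper in the amber bottle's neck while the lever was locked, and let go of it. Its head top measured about 0.118 m, which matches a fully seated stopper.
- **Catch:** I pushed it over until it met its stop, with 20 N pushing back. Later pictures show it still open.
- **Lever:** I pulled it down by the black grip. The last check put it at about 1.94 rad, against a nominal 1.92, with about 28 N upward on the tool. That is more than the 13 N it needs, so it is on its stop, and it held steady for 0.35 s before I handed in. The last picture shows the pad on the stopper and the bottle in its nest.
- **Bystanders:** The white spare measured in its original place. The tube rack is undisturbed in the part the last picture shows. I did not re-measure the sealed bottle, but no move went near it.

**Readings that were off:**
- The gripper shows a sideways force of about 14 N along the press's y axis while holding. The fingers sit 1.7 mm off centre there.
- The force read near zero partway through the catch push, where I expected 2 to 3 N. The end position and picture showed the catch had turned anyway.

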